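Heft the mill rollers and press each into the seat for its core

ROBOT

A 6-joint arm with a two-finger parallel gripper is mounted at the origin on the work surface. World frame = base frame: x ahead of the robot, y to its left, z up, the work surface at z = 0. Lengths are in mm, angles in rad, forces in N, time in s.
With the tool pointing down it reaches from about 300 to 750 mm from the base axis. Payload 8.5 kg.
Tool frame: the origin (TCP) lies midway between the tips of the shut fingers; the grasp point (between the pads) lies 19 mm behind it (grasp_offset is the distance from the TCP to the grasp point, in mm); z points along the fingers, y is the line along which they close (so a half turn about z gives the same grasp; the last joint's range is limited). The gripper opens to 88 mm and grips with 3 to 60 N. Pads are 18 mm wide; open, the fingers measure 123 mm over their backs; the gripper's body (75 mm by 187 mm) begins 45 mm behind the grasp point.
Start: joints at [-1.431, 0.381, 1.297, -0, 1.464, -0.215], TCP at [191.065, -515.727, 200.248] pointing down, gripper open.
Joint ranges: [-3.11, 3.11], [-0.89, 2.33], [0.22, 2.48], [-1.42, 4.56], [0.17, 2.85], [-2.88, 2.88]. Speed limits (rad/s): [2.39, 2.39, 3.14, 3.14, 3.14, 3.14].

INTERFACE

Orientations are given as a rotation vector (axis times angle).
In Python, from rig import read_state, camera, close_job, spot_in, silhouettes, grasp_offset gives the robot as it stands.
- The arm moves only by the tool send_rows, never from a script. Its argument "commands" is a list of rows, each a list of 7 numbers: the shift along the world's x, y, z in m, then the turn, a rotation vector about the world's x, y, z in degrees, then the opening, from 0 (shut) to 1 (fully open). A call has 1 to 5 rows; each row shifts and turns the commanded pose from where the row before left it; what a row does not reach is not made up. A row lasts 1/12 s, in which the tool goes at most 41.7 mm and 7.16 degrees, less where a joint would pass 70% of its speed; a pose out of reach is approached as far as the arm can. A call is refused whole if a number of a shift passes 0.0417 or a number of a turn 7.16, either way. A call with a gripper value outside its range is refused whole. The fingers move at their own pace and stop on an object; "grip_force" is the grip in N (left out, the last holds). Time passes only in rows, so rows that do not move let the fingers close. It gives the time, the measured TCP pose, the force, the opening and the grip force at its end, in the units of the state.
- read_state(): the state, without advancing time (a new reading comes with each control period).
- camera(name): name is "scene" or "side" or "wrist"; returns a dict with "frame" (400x640x3 uint8, red, green, blue), "vertical_fov" (degrees; the focal length in pixels is half the picture's height over the tangent of half this angle, whatever the lens; pixels are square), "cx", "cy" (the principal point, pixels), "origin" and "rotation" of the camera in the world. Camera axes: x right, y up, looking along -z (the intrinsics and any distortion apply to the point x, -y, -z); pixel columns grow to the right and rows downward; lengths in mm; the calibration is good to about 2 mm. A picture is of the moment at which its call begins. There is no depth.
- close_job(): hands the job in; it is judged then, once.
Trained networks look in a picture, given as the dict that the camera call returned (one of the last four; its "shot" number tells which), for a name from the list of things; names that differ only in an ending like _2 or _b are one class to them, and where a whole thing is asked for, a point or a joint stands for the part that bears it (a point fixed in the world has none). Each returns a list of dicts, best first, with "p" (0 to 1); they miss things now and then, are a little off and sometimes report something else, mostly with a low value. They report only what shows in the picture. A call takes as long as a camera call. They do not tell look-alikes from the thing itself.
- spot_in(picture, name): "extent" ([left, top, right, bottom] in pixels, round what is visible of it).
- silhouettes(picture, name): "mask" (400x640 bool, what is visible of it) and "extent" ([left, top, right, bottom] in pixels, round what is visible of it).
The state is a dict: "time": time; "joint_positions": joint angles; "dq": joint speeds; "joint_efforts": joint torques, N m; "tool_pos": TCP position; "orientation": TCP orientation; "force": force on the tool from outside, world axes, zero at the start; "ft_torque": the same for the moment, N m; "width": finger opening in mm; "finger_force": force on a finger pad.
Only numpy, scipy, OpenCV 4.12 (cv2) and the standard library are available. Lean on these libraries where they do the work, as an engineer would, in place of code of your own. Each camera call takes 0.05 s, during which the arm holds its last target. There are 200 camera calls.

TASK

Two nut-mill rollers that look exactly alike stand on the left of the bench; inside, each is either hollow, resin-filled or steel-cored, and the two differ. Lift each one to feel how heavy it is, then press it gently down past the sprung catch into the seat of its kind - light hollow in the yellow, middling resin-filled in the blue, heavy steel-cored in the red - until its shoulder sits flush on the block, and let go. Keep the rollers upright, do not drop them, never press with more than about 35 N, and leave the third roller in its collar and everything else on the bench alone.

Things in the scene. Friction and masses are not known exactly. Their poses are not given: they have to be found in the camera images.
- roller_a_center (a point): Roller a, to be sorted: upright, 90 mm tall, on the table. Point: on its axis, 45 mm above its underside; z up. Steel foot 38 mm across, 6 mm high, its lower 4 mm tapering to 32 mm; dark neck 29 mm across up to 20 mm; white body with brass bands, 50 mm across, from 20 to 90 mm. The body's underside is the shoulder that sits on the seat: when home, this point is 25 mm above the mouth.
- roller_b_center (a point): Roller b, to be sorted: same outside as a. Which core is in which roller is random each time, whatever the letter; no two have the same. Whole roller weighs: hollow about 1.2 N (120 g), resin-filled 2.9 N (295 g), steel-cored 5.2 N (530 g), each within 8 %. The core has about 1 to 2 mm of play inside.
- seat_yellow_mouth (a point): Yellow square block for the hollow roller, 80 x 80 x 32 mm, fixed; its place and yaw change. Point: centre of the hole's mouth, level with the block's top, 32 mm above the table; z up. Round hole 41 mm across, 25 mm deep. Two steel balls (14 mm) on springs stick out 4 mm into the hole from opposite walls on the block's y axis, centres 7.5 mm below the mouth: the catch.
- seat_blue_mouth (a point): Blue block for the resin-filled roller, else like the yellow. Catch (all three seats alike): it stops the foot about 10 to 13 mm before home; getting past takes 12 to 18 N downwards on the roller, several times its weight, so keep hold and push (let go there, it leans over). Past the balls it is drawn down onto its shoulder, which rests on the rigid block: over 45 N counts as rough.
- seat_red_mouth (a point): Red block for the steel-cored roller, else like the yellow. Same catch.
- roller_c_center (a point): Third roller of the same look in a dark steel collar (68 mm across, 12 mm high) further back: leave alone. Point as for a.
- oil_bottle: Bystander: amber oil bottle, 60 mm across, 170 mm tall; origin under its base.
- grease_jar: Bystander: white jar with green cap, 64 mm across, 70 mm tall; origin under its base.
- wrench: Bystander: wrench lying on the table; origin under its middle.
- brush: Bystander: brush lying on the table; origin under its middle.
- pestle: Bystander: grey stone pestle lying on the table, 36 mm thick, 130 mm long; origin under its middle.
Not all that is in view belongs to the job. Of the things shaped like the part that bears seat_blue_mouth, the blue one is meant. What is shaped like the part that bears roller_b_center but orange is not meant.

How it is judged (in metres and radians):
On the way, in this order (a step that is already met when the one before it is completed fails the run):
1. one of the two rollers is lifted well clear of the table (height (world z) of any of roller_a_center, roller_b_center above 0.07 m), for 0.2 s.
2. one of the two rollers is home in a seat (((horizontal distance between roller_a_center and seat_yellow_mouth below 0.005 m and z of roller_a_center in the frame of seat_yellow_mouth below 0.027 m and angle between roller_a_center's own z axis and vertical below 0.06 rad) or (horizontal distance between roller_a_center and seat_blue_mouth below 0.005 m and z of roller_a_center in the frame of seat_blue_mouth below 0.027 m and angle between roller_a_center's own z axis and vertical below 0.06 rad) or (horizontal distance between roller_a_center and seat_red_mouth below 0.005 m and z of roller_a_center in the frame of seat_red_mouth below 0.027 m and angle between roller_a_center's own z axis and vertical below 0.06 rad) or (horizontal distance between roller_b_center and seat_yellow_mouth below 0.005 m and z of roller_b_center in the frame of seat_yellow_mouth below 0.027 m and angle between roller_b_center's own z axis and vertical below 0.06 rad) or (horizontal distance between roller_b_center and seat_blue_mouth below 0.005 m and z of roller_b_center in the frame of seat_blue_mouth below 0.027 m and angle between roller_b_center's own z axis and vertical below 0.06 rad) or (horizontal distance between roller_b_center and seat_red_mouth below 0.005 m and z of roller_b_center in the frame of seat_red_mouth below 0.027 m and angle between roller_b_center's own z axis and vertical below 0.06 rad))), for 0.2 s.
3. both rollers are home in seats (((horizontal distance between roller_a_center and seat_yellow_mouth below 0.005 m and z of roller_a_center in the frame of seat_yellow_mouth below 0.027 m and angle between roller_a_center's own z axis and vertical below 0.06 rad) or (horizontal distance between roller_a_center and seat_blue_mouth below 0.005 m and z of roller_a_center in the frame of seat_blue_mouth below 0.027 m and angle between roller_a_center's own z axis and vertical below 0.06 rad) or (horizontal distance between roller_a_center and seat_red_mouth below 0.005 m and z of roller_a_center in the frame of seat_red_mouth below 0.027 m and angle between roller_a_center's own z axis and vertical below 0.06 rad)) and ((horizontal distance between roller_b_center and seat_yellow_mouth below 0.005 m and z of roller_b_center in the frame of seat_yellow_mouth below 0.027 m and angle between roller_b_center's own z axis and vertical below 0.06 rad) or (horizontal distance between roller_b_center and seat_blue_mouth below 0.005 m and z of roller_b_center in the frame of seat_blue_mouth below 0.027 m and angle between roller_b_center's own z axis and vertical below 0.06 rad) or (horizontal distance between roller_b_center and seat_red_mouth below 0.005 m and z of roller_b_center in the frame of seat_red_mouth below 0.027 m and angle between roller_b_center's own z axis and vertical below 0.06 rad))), for 0.2 s.
At the end, for the whole second after the job is handed in: Each of the two rollers is let go and at rest, upright (0.06 rad), within 5 mm of the axis and 2 mm of flush in the seat of its kind: hollow (rests on it with under 2.0 N) in yellow, resin-filled (2.0 to 4.0 N) in blue, steel (over 4.0 N) in red (((horizontal distance between roller_a_center and seat_yellow_mouth below 0.005 m and z of roller_a_center in the frame of seat_yellow_mouth below 0.027 m and angle between roller_a_center's own z axis and vertical below 0.06 rad and contact force between roller_a and seat_yellow below 2 N) or (horizontal distance between roller_a_center and seat_blue_mouth below 0.005 m and z of roller_a_center in the frame of seat_blue_mouth below 0.027 m and angle between roller_a_center's own z axis and vertical below 0.06 rad and contact force between roller_a and seat_blue between 2 and 4 N) or (horizontal distance between roller_a_center and seat_red_mouth below 0.005 m and z of roller_a_center in the frame of seat_red_mouth below 0.027 m and angle between roller_a_center's own z axis and vertical below 0.06 rad and contact force between roller_a and seat_red above 4 N)) and ((horizontal distance between roller_b_center and seat_yellow_mouth below 0.005 m and z of roller_b_center in the frame of seat_yellow_mouth below 0.027 m and angle between roller_b_center's own z axis and vertical below 0.06 rad and contact force between roller_b and seat_yellow below 2 N) or (horizontal distance between roller_b_center and seat_blue_mouth below 0.005 m and z of roller_b_center in the frame of seat_blue_mouth below 0.027 m and angle between roller_b_center's own z axis and vertical below 0.06 rad and contact force between roller_b and seat_blue between 2 and 4 N) or (horizontal distance between roller_b_center and seat_red_mouth below 0.005 m and z of roller_b_center in the frame of seat_red_mouth below 0.027 m and angle between roller_b_center's own z axis and vertical below 0.06 rad and contact force between roller_b and seat_red above 4 N)) and linear speed of each of roller_a, roller_b below 0.02 m/s); the robot touches nothing.
It fails at once if a roller is pressed on a seat with more than 45 N (contact force between any of roller_a, roller_b and seat_yellow above 45 N or contact force between any of roller_a, roller_b and seat_blue above 45 N or contact force between any of roller_a, roller_b and seat_red above 45 N).
It fails at once if a roller is dropped (moves faster than 0.5 m/s while the fingers do not touch it) ((linear speed of roller_a above 0.5 m/s and contact force between roller_a and the fingers below 0.05 N) or (linear speed of roller_b above 0.5 m/s and contact force between roller_b and the fingers below 0.05 N)).
It fails at once if a roller is tipped by more than 0.6 rad (angle between any of roller_a_center, roller_b_center's own z axis and vertical above 0.6 rad).
It fails at once if the third roller is moved by more than 12 mm (distance of roller_c_center from where it was at the start of the episode above 0.012 m).
It fails at once if a bystander is moved by more than 20 mm (distance of any of oil_bottle, grease_jar, wrench, brush, pestle from where it was at the start of the episode above 0.02 m).
It also fails if it takes over 61 s, if anything falls off the work surface, if the arm or the gripper's body presses on something with over 40 N, if the wrist force passes 120 N, or if a joint passes its speed limit or range.

## Working session

There is one attempt and no reset: what is moved stays moved. The work goes in short steps, Python scripts to look and compute and a tool call to move; the robot and the scene stay as the last step left them, time stands still between calls to the robot, and variables do not carry over. Pictures are saved under pics/ and viewed, at most 10 in all, crops included, and the job is handed in when it is done.

Besides the shell and the picture viewer there is one more tool, called after ">>>" in YAML: its name, and indented under it one key for each argument. send_rows: Moves the arm, as the interface text tells. Its arguments: {"type":"object","properties":{"commands":{"type":"array","items":{"type":"array","items":{"type":"number"}}},"grip_force":{"type":"number"}},"required":["commands"]}

```bash
mkdir -p pics; cat > h.py <<'E'
import numpy as np, cv2
from rig import *
def bgr(c): return cv2.cvtColor(c["frame"],cv2.COLOR_RGB2BGR)
def foc(c): return 200/np.tan(np.radians(c["vertical_fov"])/2)
def proj(c,P):
    q=(np.atleast_2d(P)-np.array(c["origin"]))@np.array(c["rotation"])
    f=foc(c); return np.c_[c["cx"]+f*q[:,0]/-q[:,2], c["cy"]-f*q[:,1]/-q[:,2]]
def ray(c,u,v,z):
    f=foc(c); d=np.array(c["rotation"])@np.array([(u-c["cx"])/f,-(v-c["cy"])/f,-1])
    o=np.array(c["origin"]); return o+d*(z-o[2])/d[2]
E
python3 - <<'E'
from h import *
for n in ["scene","side","wrist"]:
    c=camera(n); cv2.imwrite(f"pics/{n}0.png",bgr(c))
    print(n,{k:v for k,v in c.items() if k!="frame"})
    for t in ["roller_a_center","seat_blue_mouth"]:
        print(t,[(round(d["p"],2),np.round(d["extent"]).tolist()) for d in spot_in(c,t)])
print(read_state(),grasp_offset)
E
```

```text
scene {'vertical_fov': 49.197510970775994, 'cx': 319.1934278417472, 'cy': 199.10267502782025, 'origin': array([1351.52162222, -390.42518087,  888.87599855]), 'rotation': array([0.70519022, 0.45673417, 1.0794078 ]), 'shot': 1}
roller_a_center [(0.9, [390.0, 129.0, 409.0, 152.0])]
seat_blue_mouth [(0.85, [224.0, 174.0, 256.0, 209.0]), (0.77, [201.0, 223.0, 236.0, 250.0])]
side {'vertical_fov': 51.39503357809356, 'cx': 319.4975845398341, 'cy': 200.49791192013376, 'origin': array([ 52.14331255, 791.25126138, 814.92481259]), 'rotation': array([ 0.35184422, -1.1678658 , -2.35103345]), 'shot': 2}
roller_a_center [(0.79, [285.0, 283.0, 309.0, 321.0])]
seat_blue_mouth [(0.68, [356.0, 161.0, 389.0, 186.0]), (0.64, [378.0, 192.0, 418.0, 216.0]), (0.46, [216.0, 233.0, 256.0, 275.0])]
wrist {'vertical_fov': 62.75054584867263, 'cx': 314.50958361956214, 'cy': 201.91360686734788, 'origin': array([ 256.48480717, -491.22826297,  384.05547687]), 'rotation': array([-0.2405821 ,  0.16629239, -1.20837294]), 'shot': 3}
roller_a_center []
seat_blue_mouth []
{'time': 0.45, 'joint_positions': array([-1.43128663e+00,  3.80678338e-01,  1.29748589e+00, -9.46028239e-06,
        1.46357364e+00, -2.15294916e-01]), 'dq': array([ 1.83186149e-03, -4.07437195e-04, -1.52439241e-03,  6.16458199e-05,
       -6.10785783e-04,  6.72682798e-05]), 'joint_efforts': array([-1.25095070e-03, -4.37458527e+01, -2.24565375e+01,  7.13048712e-02,
        3.18684150e-02, -3.16964656e-05]), 'tool_pos': array([ 191.0658068 , -515.70132548,  200.1773033 ]), 'orientation': array([-3.09214327e+00, -5.54382948e-01,  6.12256803e-06]), 'force': array([-0.29497787, -0.17039128, -0.18022851]), 'ft_torque': array([0.05173564, 0.04836112, 0.00146494]), 'finger_force': 0.0, 'width': 87.94025074770475} 18.700000000000003
```

```bash
sed -i 's/np.array(c\["rotation"\])/R(c)/g; s/^def foc/def R(c): return cv2.Rodrigues(np.array(c["rotation"]))[0]\ndef foc/' h.py
python3 -c "
import cv2
a=cv2.imread('pics/scene0.png');b=cv2.imread('pics/side0.png')
cv2.imwrite('pics/s1.png',cv2.resize(a[70:340,120:480],(800,600),interpolation=cv2.INTER_CUBIC))
cv2.imwrite('pics/s2.png',cv2.resize(b[80:380,180:580],(800,600),interpolation=cv2.INTER_CUBIC))"
```

```text
(no output)
```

View pics/s1.png

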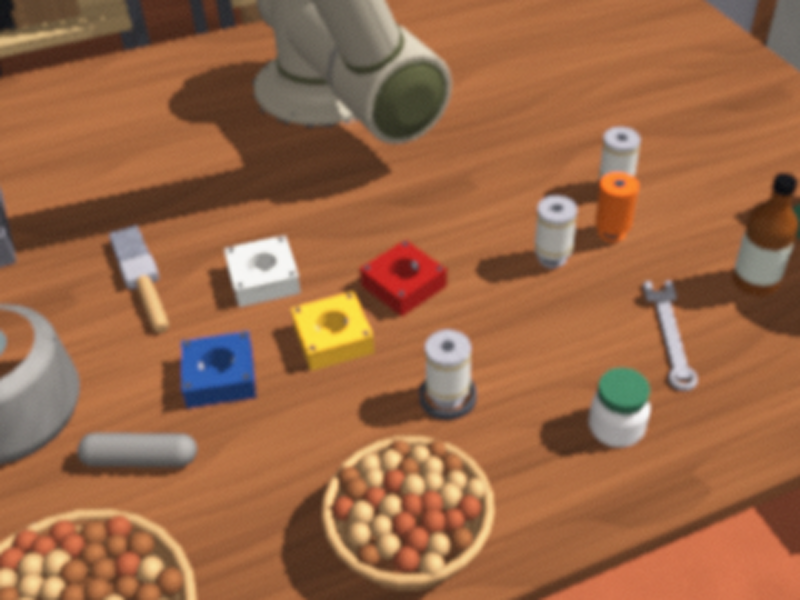

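View pics/s2.png

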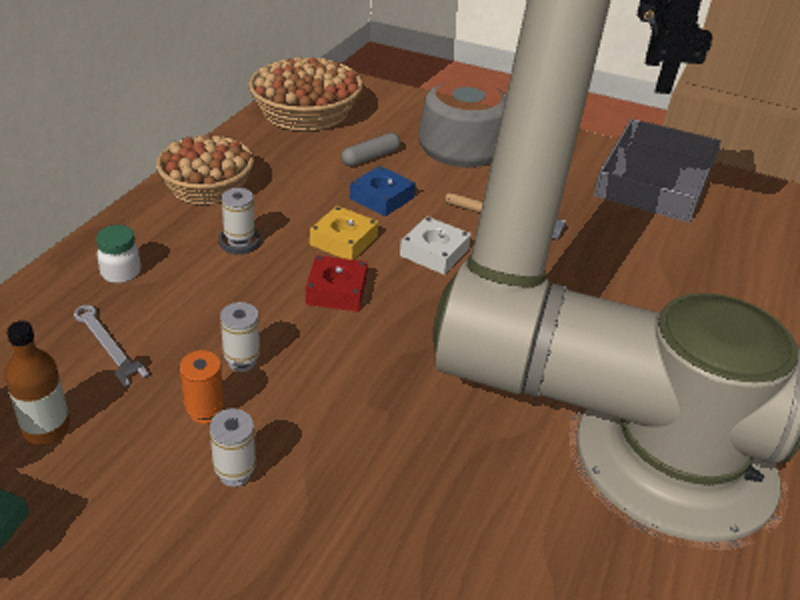

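```bash
python3 - <<'E'
from h import *
s=camera("scene");d=camera("side")
pts={'r1':((621,137),(232,422)),'r2':((557,208),(240,315)),'or':((619,184),(201,363)),'c':((447,346),(237,198))}
for k,(a,b) in pts.items():
    p=ray(s,120+a[0]/2.2222,70+a[1]/2.2222,90);q=ray(d,180+b[0]/2,80+b[1]/2,90);print(k,p.round(1),q.round(1))
for k,(a,b) in {'red':((410,266),(337,274)),'yel':((333,322),(343,225)),'blue':((219,360),(382,184)),'white':((263,263),(435,238)),'wrench':((665,335),(112,345)),'jar':((620,425),(120,265))}.items():
    p=ray(s,120+a[0]/2.2222,70+a[1]/2.2222,32);q=ray(d,180+b[0]/2,80+b[1]/2,32);print(k,p.round(1),q.round(1))
E
```

```text
r1 [436.9 297.1  90. ] [436.8 294.   90. ]
r2 [535.3 139.9  90. ] [529.9 140.9  90. ]
or [526.1 238.5  90. ] [521.7 237.4  90. ]
c [693.6 -88.1  90. ] [686.6 -81.6  90. ]
red [499.4 -51.6  32. ] [495.7 -61.   32. ]
yel [ 552.3 -176.    32. ] [ 547.4 -174.9   32. ]
blue [ 554.8 -318.7   32. ] [ 547.5 -315.2   32. ]
white [ 414.9 -222.7   32. ] [ 407.3 -218.5   32. ]
wrench [738.5 179.5  32. ] [682.1 228.2  32. ]
jar [831.7  58.4  32. ] [787.2  89.8  32. ]
```

>>> send_rows:
  commands:
    - [0.018,0.0325,0.004,0,0,3.5,1]
    - [0.018,0.0325,0.004,0,0,3.5,1]
    - [0.018,0.0325,0.004,0,0,3.5,1]
    - [0.018,0.0325,0.004,0,0,3.5,1]
    - [0.018,0.0325,0.004,0,0,3.5,1]

```text
time: 0.97
tool_pos: [281.5, -351.6, 220.5]
orientation: [2.97, 1.022, 0.0]
force: [0.8, 0.7, 0.2]
width: 88.1
finger_force: 0.0
```

>>> send_rows:
  commands:
    - [0.018,0.0325,0.004,0,0,3.5,1]
    - [0.018,0.0325,0.004,0,0,3.5,1]
    - [0.018,0.0325,0.004,0,0,3.5,1]
    - [0.018,0.0325,0.004,0,0,3.5,1]
    - [0,0,0,0,0,0,1]

```text
time: 1.38
tool_pos: [354.9, -218.7, 237.3]
orientation: [2.819, 1.385, 0.003]
force: [0.5, 0.3, 0.5]
width: 88.4
finger_force: 0.0
```

```bash
python3 - <<'E'
from h import *
c=camera("wrist"); im=bgr(c); np.save('pics/w1.npy',c,allow_pickle=True)
print(proj(c,[[498,-56,32],[550,-175,32],[551,-317,32]]).round())
for d in silhouettes(c,"seat_blue_mouth"): print(d["p"],np.round(d["extent"]))
cv2.imwrite('pics/w1.png',im)
E
```

```text
[[327. -39.]
 [433.  28.]
 [498. 134.]]
0.69 [311. 100. 400. 190.]
0.56 [451.  91. 545. 182.]
```

View pics/w1.png

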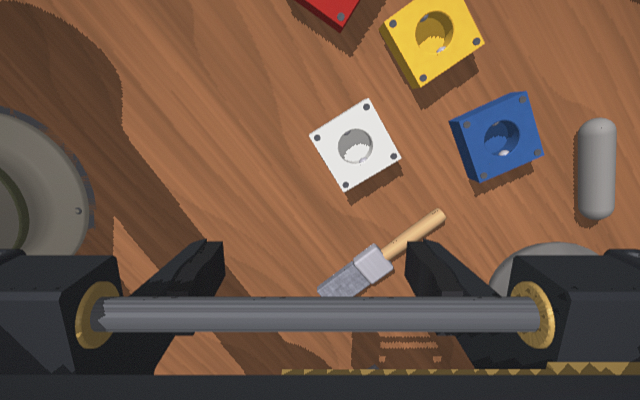

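```bash
cat > fit.py <<'E'
from h import *
from scipy.optimize import minimize
def cmask(c,col):
    h=cv2.cvtColor(c["frame"],cv2.COLOR_RGB2HSV).astype(int); H,S,V=h[...,0],h[...,1],h[...,2]
    m={'red':((H<4)|(H>174))&(S>190)&(V>60),'yellow':(H>20)&(H<32)&(S>150)&(V>90),'blue':(H>100)&(H<125)&(S>130)&(V>40)}[col]
    return m.astype(np.uint8)
def block(p,h=40.):
    x,y,t=p; R2=np.array([[np.cos(t),-np.sin(t)],[np.sin(t),np.cos(t)]])
    q=(R2@np.array([[h,h],[h,-h],[-h,-h],[-h,h]]).T).T+[x,y]
    return np.vstack([np.c_[q,np.zeros(4)],np.c_[q,32*np.ones(4)]])
def cyl(p,r=25,z0=20,z1=90):
    a=np.linspace(0,2*np.pi,40); q=np.c_[p[0]+r*np.cos(a),p[1]+r*np.sin(a)]
    return np.vstack([np.c_[q,0*a+z0],np.c_[q,0*a+z1]])
def iou(c,m,P):
    uv=proj(c,P); im=np.zeros((400,640),np.uint8)
    cv2.fillConvexPoly(im,cv2.convexHull((uv*16).round().astype(np.int32)),1,shift=4)
    b=im>0; return (b&(m>0)).sum()/max(1,(b|(m>0)).sum())
def near(c,m,xy,z,r):
    uv=proj(c,[[*xy,z]])[0]; pr=np.abs(proj(c,[[xy[0]+r,xy[1],z],[xy[0],xy[1]+r,z]])-uv).max()
    k=np.zeros_like(m); cv2.circle(k,(int(uv[0]),int(uv[1])),int(pr),1,-1); m=m*k
    cnt=cv2.findContours(m,cv2.RETR_EXTERNAL,cv2.CHAIN_APPROX_NONE)[0]; o=np.zeros_like(m)
    if cnt: cv2.fillPoly(o,[max(cnt,key=cv2.contourArea)],1)
    return o
def fit(views,model,x0,step):
    best=None
    for t in ([0] if len(x0)==2 else np.radians(range(-40,50,10))):
        s=np.r_[x0[:2],t] if len(x0)>2 else np.array(x0)
        r=minimize(lambda p:-sum(iou(c,m,model(p)) for c,m in views),s,method='Nelder-Mead',options=dict(initial_simplex=np.vstack([s,s+np.diag(step[:len(s)])]),xatol=.05,fatol=1e-4))
        if best is None or r.fun<best.fun: best=r
    return best.x,-best.fun/len(views)
E
python3 - <<'E'
from fit import *
S=camera("scene");D=camera("side");W=np.load('pics/w1.npy',allow_pickle=True).item()
for n,c in (('scene0',S),('side0',D)): c["frame"]=cv2.cvtColor(cv2.imread(f'pics/{n}.png'),cv2.COLOR_BGR2RGB)
import pickle; pickle.dump((S,D,W),open('v.pkl','wb'))
g={'red':(498,-56),'yellow':(550,-175),'blue':(551,-317)}
for k,xy in g.items():
    for nm,c in (('S',S),('D',D),('W',W)):
        if k=='red' and nm=='W': continue
        if k=='yellow' and nm=='W': pass
        x,s=fit([(c,near(c,cmask(c,k),xy,16,75))],block,[*xy,0],[6,6,.1]); print(k,nm,x.round(2),round(s,3))
for k,xy in {'r1':(437,295),'r2':(532,140)}.items():
    for nm,c in (('S',S),('D',D)):
        m=[d for d in silhouettes(c,"roller_a_center")]
        u=proj(c,[[*xy,45]])[0]
        for d in m:
            e=d["extent"]
            if abs((e[0]+e[2])/2-u[0])<10: 
                f=lambda p:np.vstack([cyl(p),cyl(p,19,0,6)]); x,s=fit([(c,d["mask"].astype(np.uint8))],f,list(xy),[6,6]); print(k,nm,x.round(1),round(s,3))
E
```

```text
red S [ 4.9794e+02 -6.1810e+01  1.7000e-01] 0.838
red D [ 4.9873e+02 -6.3410e+01  4.0000e-01] 0.869
yellow S [ 5.4210e+02 -1.7672e+02 -1.6000e-01] 0.801
yellow D [ 5.1108e+02 -2.0134e+02  5.0000e-01] 0.073
yellow W [ 5.4982e+02 -1.7891e+02 -6.0000e-02] 0.972
blue S [ 5.4712e+02 -3.2232e+02 -1.4000e-01] 0.827
blue D [ 549.76 -321.88    1.39] 0.878
blue W [ 5.5146e+02 -3.2429e+02 -2.2000e-01] 0.944
r1 S [435.2 301. ] 0.639
r1 D [438.  294.6] 0.89
r2 D [532. 140.] 0.0
```

>>> send_rows:
  commands:
    - [0.018,0.0265,0,0,0,4.2,1]
    - [0.018,0.0265,0,0,0,4.2,1]
    - [0.018,0.0265,0,0,0,4.2,1]
    - [0,0,0,0,0,0,1]

```text
time: 2.12
tool_pos: [408.5, -141.0, 236.1]
orientation: [-2.652, -1.683, -0.002]
force: [-0.7, 0.2, 0.5]
width: 88.0
finger_force: 0.0
```

```bash
python3 - <<'E'
from fit import *
c=camera("wrist"); cv2.imwrite('pics/w2.png',bgr(c))
for k,xy in {'red':(498,-60),'yellow':(550,-178)}.items():
    m=near(c,cmask(c,k),xy,16,75); print(k,m.sum(),cv2.boundingRect(m),*fit([(c,m)],block,[*xy,0],[6,6,.1]))
E
```

```text
red 48 (348, 18, 18, 15) [ 4.83412969e+02 -5.09478935e+01 -6.43814758e-02] 0.008308810801454042
yellow 5072 (389, 104, 89, 87) [ 5.48761030e+02 -1.79995463e+02 -6.78965914e-02] 0.951594746716698
```

>>> send_rows:
  commands:
    - [0.018,0.0265,0,0,0,4.2,1]
    - [0.018,0.0265,0,0,0,4.2,1]
    - [0.018,0.0265,0,0,0,4.2,1]
    - [0.018,0.0265,0,0,0,4.2,1]
    - [0.018,0.0265,0,0,0,4.2,1]

```text
time: 2.58
tool_pos: [497.6, -11.5, 236.2]
orientation: [2.308, 2.131, -0.001]
force: [0.3, 0.2, 0.5]
width: 88.1
finger_force: 0.0
```

>>> send_rows:
  commands:
    - [0.018,0.0265,0,0,0,4.2,1]
    - [0,0,0,0,0,0,1]
    - [0,0,0,0,0,0,1]

```text
time: 2.83
tool_pos: [515.3, 14.7, 235.7]
orientation: [-2.229, -2.213, 0.001]
force: [-0.0, -0.3, -0.2]
width: 87.7
finger_force: 0.0
```

```bash
python3 - <<'E'
from fit import *
c=camera("wrist"); cv2.imwrite('pics/w3.png',bgr(c)); print(proj(c,[[532,140,90],[532,140,0]]).round())
f=lambda p:np.vstack([cyl(p),cyl(p,19,0,6)])
for d in silhouettes(c,"roller_a_center"):
    e=d["extent"]; g=ray(c,(e[0]+e[2])/2,(e[1]+e[3])/2,45)[:2]
    print(round(d["p"],2),np.round(e),g.round(),*fit([(c,d["mask"].astype(np.uint8))],f,list(g),[6,6]))
s=read_state();print(s["tool_pos"],s["orientation"],s["force"],s["joint_positions"])
E
```

```text
[[332.  46.]
 [328.  60.]]
[514.66826252  13.69959546 236.07176937] [-2.23180720e+00 -2.21072118e+00  1.18479171e-03] [ 0.59877695 -0.19852738 -0.4792262 ] [-2.03345596e-01  2.94533176e-01  1.32343042e+00 -5.09580050e-04
  1.52422584e+00 -1.93828988e-01]
```

View pics/w3.png

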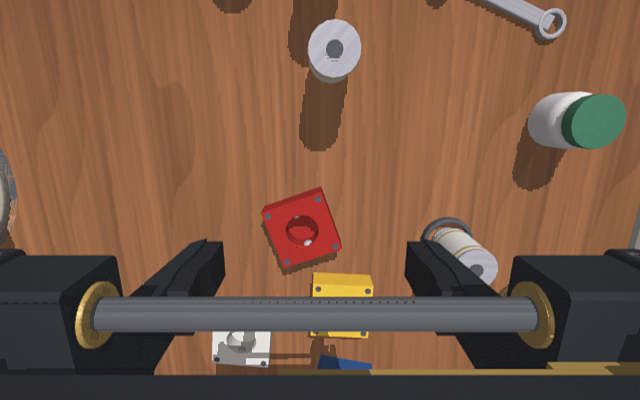

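```bash
python3 - <<'E'
from fit import *
c=camera("wrist")
print('r2',ray(c,334,48.5,90).round(1), 'red hole',ray(c,302,229,32).round(1))
h=cv2.cvtColor(c["frame"],cv2.COLOR_RGB2HSV); print(h[215,285],h[250,320],h[263,300],h[150,150])
m=((h[...,0]<4)|(h[...,0]>172))&(h[...,1]>150)
m=near(c,m.astype(np.uint8),(498,-60),16,75); print(m.sum(),cv2.boundingRect(m),*fit([(c,m)],block,[498,-60,0],[6,6,.1]))
# r2 top disc fit: bright greyish
v=((h[...,1]<60)&(h[...,2]>110)).astype(np.uint8)
m=near(c,v,(532,140),90,35); print(m.sum(),cv2.boundingRect(m)); m[66:]=0
m2=near(c,v,(532,140),90,35)
print(*fit([(c,m2)],lambda p:np.vstack([cyl(p),cyl(p,19,0,6)]),[532,140],[6,6]))
E
```

```text
r2 [533.9 137.3  90. ] red hole [498.1 -61.5  32. ]
[  1 185 178] [  1 186 177] [ 13 122  90] [ 12 133 152]
4138 (262, 186, 80, 81) [ 4.98369867e+02 -6.31037937e+01  3.41772530e-01] 0.9578703703703704
2497 (308, 18, 54, 59)
[534.44503236 137.92576838] 0.8882959800782639
```

>>> send_rows:
  commands:
    - [0.004,0.025,-0.02,0,0,0,1]
    - [0.004,0.025,-0.02,0,0,0,1]
    - [0.004,0.025,-0.02,0,0,0,1]
    - [0.004,0.025,-0.02,0,0,0,1]
    - [0.0035,0.0245,-0.02,0,0,0,1]

```text
time: 3.4
tool_pos: [534.6, 139.3, 135.7]
orientation: [2.232, 2.21, 0.0]
force: [-1.1, -0.6, -0.5]
width: 88.2
finger_force: 0.0
```

>>> send_rows:
  commands:
    - [0,0,0,0,0,0,1]
    - [0,0,-0.03,0,0,0,1]
    - [0,0,-0.03,0,0,0,1]
    - [0,0,-0.024,0,0,0,1]
    - [0,0,-0.01,0,0,0,1]

```text
time: 3.82
tool_pos: [533.4, 137.9, 40.2]
orientation: [-2.23, -2.21, 0.005]
force: [1.1, -0.3, 0.3]
width: 88.0
finger_force: 0.0
```

>>> send_rows:
  commands:
    - [0,0,0,0,0,0,1]
    - [0,0,0,0,0,0,1]

```text
time: 3.98
tool_pos: [535.3, 138.8, 43.4]
orientation: [2.23, 2.212, 0.001]
force: [0.2, -0.4, 0.0]
width: 88.2
finger_force: 0.0
```

```bash
python3 - <<'E'
from h import *
c=camera("wrist"); cv2.imwrite('pics/w4.png',bgr(c))
E
```

```text
(no output)
```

View pics/w4.png

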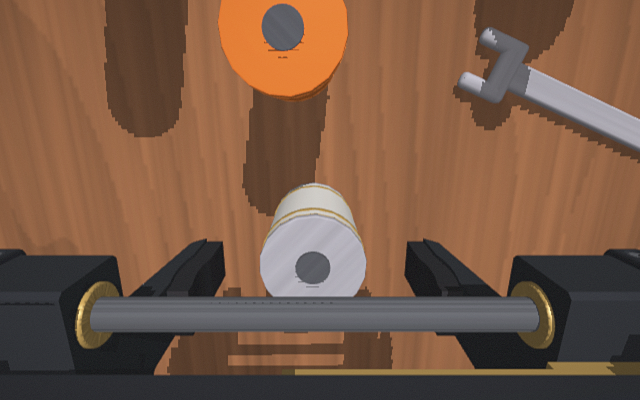

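```bash
python3 - <<'E'
from h import *
c=camera("wrist"); print(ray(c,313,267,90).round(1), read_state()["tool_pos"])
E
```

```text
[535.  138.6  90. ] [535.63934557 139.30663367  44.05168151]
```

>>> send_rows:
  commands:
    - [0,0,0,0,0,0,0.4]
    - [0,0,0,0,0,0,0.4]
    - [0,0,0,0,0,0,0.4]
    - [0,0,0,0,0,0,0.4]
    - [0,0,0,0,0,0,0.4]
  grip_force: 40

```text
time: 4.5
tool_pos: [534.6, 139.8, 42.4]
orientation: [2.228, 2.214, 0.0]
force: [-0.2, -0.4, 0.3]
width: 57.1
finger_force: 0.0
```

>>> send_rows:
  commands:
    - [0,0,0,0,0,0,0.4]
    - [0,0,0,0,0,0,0.4]
    - [0,0,0,0,0,0,0.4]

```text
time: 4.75
tool_pos: [534.5, 139.8, 42.3]
orientation: [-2.229, -2.214, 0.0]
force: [-0.9, -0.7, 1.6]
width: 49.2
finger_force: 40.0
```

Lift 90 mm and weigh.

>>> send_rows:
  commands:
    - [0,0,0.01,0,0,0,0.4]
    - [0,0,0.022,0,0,0,0.4]
    - [0,0,0.026,0,0,0,0.4]
    - [0,0,0.022,0,0,0,0.4]
    - [0,0,0.01,0,0,0,0.4]

```text
time: 5.17
tool_pos: [535.6, 139.9, 135.5]
orientation: [2.226, 2.212, 0.005]
force: [0.8, 0.4, -1.0]
width: 49.0
finger_force: 40.0
```

>>> send_rows:
  commands:
    - [0,0,0,0,0,0,0.4]
    - [0,0,0,0,0,0,0.4]
    - [0,0,0,0,0,0,0.4]
    - [0,0,0,0,0,0,0.4]

```text
time: 5.5
tool_pos: [533.9, 139.7, 130.8]
orientation: [-2.227, -2.213, 0.003]
force: [-0.6, -0.7, -0.7]
width: 48.8
finger_force: 40.0
```

>>> send_rows:
  commands:
    - [0,0,0,0,0,0,0.4]
    - [0,0,0,0,0,0,0.4]

```text
time: 5.67
tool_pos: [534.3, 139.7, 131.5]
orientation: [-2.228, -2.213, 0.002]
force: [0.2, -0.6, -0.5]
width: 49.0
finger_force: 40.0
```

>>> send_rows:
  commands:
    - [0,0,0,0,0,0,0.4]

```text
time: 5.75
tool_pos: [534.4, 139.7, 131.8]
orientation: [-2.228, -2.214, 0.001]
force: [-0.5, -0.4, -1.4]
width: 48.9
finger_force: 40.0
```

>>> send_rows:
  commands:
    - [0,0,0,0,0,0,0.4]

```text
time: 5.83
tool_pos: [534.5, 139.8, 132.0]
orientation: [-2.228, -2.214, 0.001]
force: [0.9, 0.4, 0.1]
width: 48.8
finger_force: 40.0
```

>>> send_rows:
  commands:
    - [0,0,0,0,0,0,0.4]

```text
time: 5.92
tool_pos: [534.5, 139.8, 132.2]
orientation: [-2.229, -2.214, 0.0]
force: [0.3, -0.9, -1.8]
width: 48.8
finger_force: 40.0
```

>>> send_rows:
  commands:
    - [0.001,-0.012,0.002,0,0,0,0.4]
    - [0.001,-0.024,0.002,0,0,0,0.4]
    - [0.001,-0.03,0.002,0,0,0,0.4]
    - [0.001,-0.03,0.002,0,0,0,0.4]
    - [0.001,-0.03,0.002,0,0,0,0.4]

```text
time: 6.33
tool_pos: [539.4, 11.8, 142.6]
orientation: [2.228, 2.214, 0.0]
force: [0.8, -0.1, -1.5]
width: 48.8
finger_force: 40.0
```

>>> send_rows:
  commands:
    - [0.002,-0.03,0,0,0,0,0.4]
    - [0.002,-0.03,0,0,0,0,0.4]
    - [0.002,-0.03,0,0,0,0,0.4]
    - [0.002,-0.03,0,0,0,0,0.4]
    - [0.002,-0.03,0,0,0,0,0.4]

```text
time: 6.75
tool_pos: [549.2, -138.6, 142.5]
orientation: [2.229, 2.213, -0.0]
force: [1.0, 0.8, -1.4]
width: 48.8
finger_force: 40.0
```

>>> send_rows:
  commands:
    - [0.0,-0.025,0,0,0,0,0.4]
    - [0.0,-0.013,0,0,0,0,0.4]
    - [0.0,-0.005,0,0,0,0,0.4]
    - [0,0,0,0,0,0,0.4]
    - [0,0,0,0,0,0,0.4]

```text
time: 7.17
tool_pos: [549.4, -178.4, 142.3]
orientation: [-2.228, -2.214, -0.0]
force: [-0.2, -0.5, -1.1]
width: 48.7
finger_force: 40.0
```

>>> send_rows:
  commands:
    - [0,0,0,0,0,0,0.4]
    - [0,0,0,0,0,0,0.4]
    - [0,0,0,0,0,0,0.4]

```text
time: 7.42
tool_pos: [549.7, -178.3, 142.4]
orientation: [2.227, 2.216, 0.0]
force: [0.4, 0.3, -1.2]
width: 48.8
finger_force: 40.0
```

```bash
python3 - <<'E'
from fit import *
F=[]
for i in range(6):
    c=camera("wrist") if i else camera("scene")
    if i==0: S=c
    F.append(read_state()["force"])
D=camera("side"); s=read_state(); print(np.mean(F,0).round(2),np.std(F,0).round(2),s["tool_pos"].round(1),s["orientation"].round(3))
im=np.hstack([cv2.resize(bgr(c)[150:400,200:450],(400,400)),cv2.resize(bgr(D)[110:260,300:450],(400,400),interpolation=cv2.INTER_CUBIC)])
cv2.imwrite('pics/w5.png',im)
import pickle; pickle.dump((c,D,S),open('w5.pkl','wb'))
E
```

```text
[ 0.33 -0.12 -1.42] [0.45 0.26 0.35] [ 549.6 -179.2  142.2] [-2.229 -2.214  0.   ]
```

View pics/w5.png

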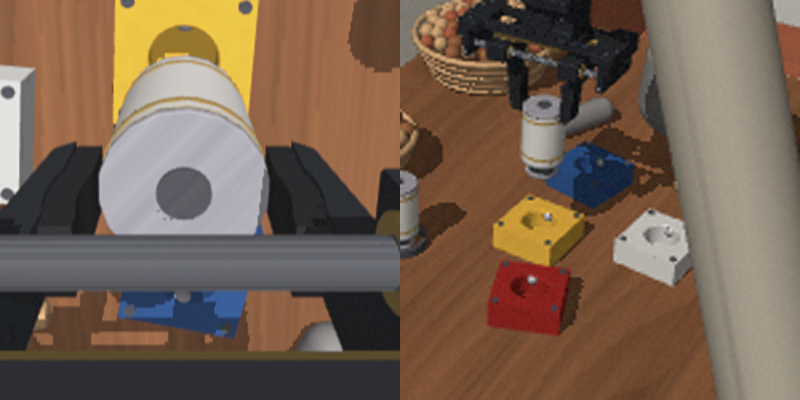

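```bash
python3 - <<'E'
from fit import *
import pickle
c,D,S=pickle.load(open('w5.pkl','rb'))
print('roller top W',ray(c,315,270.6,190).round(1),'D',ray(D,300+545/400*150,110+103/400*150,190).round(1))
print('yellow hole D',ray(D,300+541*.375-150,110+220*.375,32).round(1))
print('roller D fix',ray(D,300+(545-400)*.375,110+103*.375,190).round(1),ray(D,300+(541-400)*.375,110+220*.375,32).round(1))
m=near(D,cmask(D,'yellow'),(549,-179),16,75);print(m.sum(),*fit([(D,m)],block,[549,-179,0],[6,6,.1]))
E
```

```text
roller top W [ 550.  -180.5  190. ] D [ 165.6 -408.2  190. ]
yellow hole D [ 543.6 -177.2   32. ]
roller D fix [ 547.2 -181.5  190. ] [ 543.6 -177.2   32. ]
67 [ 5.41997274e+02 -1.83426793e+02  5.24176049e-01] 0.11298482293423272
```

```bash
python3 - <<'E'
from fit import *
import pickle
c,D,S=pickle.load(open('w5.pkl','rb'))
W=np.load('pics/w1.npy',allow_pickle=True).item()
S0,D0,_=pickle.load(open('v.pkl','rb'))
def cm(c,k):
    h=cv2.cvtColor(cv2.GaussianBlur(c["frame"],(0,0),.6),cv2.COLOR_RGB2HSV).astype(int);H,s,v=h[...,0],h[...,1],h[...,2]
    return ({'yellow':(H>17)&(H<34)&(s>130)&(v>70),'blue':(H>98)&(H<128)&(s>90),'red':((H<5)|(H>172))&(s>150)}[k]).astype(np.uint8)
for k,xy in {'red':(498,-62),'yellow':(549,-179),'blue':(551,-323)}.items():
    for n,v in (('S0',S0),('D0',D0),('D',D),('W',W)):
        if n=='W' and k=='red' or n=='D' and k=='blue': continue
        m=near(v,cm(v,k),xy,16,65); x,q=fit([(v,m)],block,[*xy,0],[6,6,.1]); print(k,n,m.sum(),x.round(2),round(q,3))
# roller top in D/S: net
for n,v in (('D',D),('S',S)):
    t=(549.6,-180); b=cyl(t,25,120,190); print(n,proj(v,b).min(0).round(1),proj(v,b).max(0).round(1))
    h=cv2.cvtColor(v["frame"],cv2.COLOR_RGB2HSV).astype(int); m=((h[...,1]<70)&(h[...,2]>90)).astype(np.uint8)
    m=near(v,m,t,155,55); print(cv2.boundingRect(m),*fit([(v,m)],lambda p:cyl(p,25,120,190),list(t),[6,6]))
E
```

```text
red S0 787 [496.33 -62.66  -1.21] 0.899
red D0 680 [ 4.9805e+02 -6.2430e+01  3.7000e-01] 0.912
red D 680 [ 4.970e+02 -6.005e+01  3.800e-01] 0.914
yellow S0 929 [ 5.4724e+02 -1.7711e+02 -8.0000e-02] 0.971
yellow D0 616 [ 548.38 -178.39    1.57] 0.932
yellow D 616 [ 5.4818e+02 -1.7794e+02 -3.0000e-02] 0.929
yellow W 5971 [ 5.4944e+02 -1.7933e+02 -6.0000e-02] 0.973
blue S0 887 [ 5.4780e+02 -3.2284e+02 -1.5000e-01] 0.868
blue D0 493 [ 5.5165e+02 -3.2321e+02 -9.0000e-02] 0.868
blue W 5376 [ 551.1  -324.23    1.34] 0.922
D [344.5 144.5] [361.8 172.8]
(345, 145, 23, 28) [ 549.70839844 -179.90332031] 0.7344398340248963
S [252.5 163.8] [275.  197.8]
(253, 167, 23, 33) [ 555.36905823 -181.17489624] 0.614138438880707
```

>>> send_rows:
  commands:
    - [-0.001,0.0015,-0.01,0,0,0,0.4]
    - [0,0,-0.02,0,0,0,0.4]
    - [0,0,-0.02,0,0,0,0.4]
    - [0,0,-0.01,0,0,0,0.4]
    - [0,0,0,0,0,0,0.4]

```text
time: 8.18
tool_pos: [547.6, -177.3, 80.2]
orientation: [-2.226, -2.211, 0.002]
force: [0.3, -0.1, -1.6]
width: 48.9
finger_force: 40.0
```

>>> send_rows:
  commands:
    - [0,0,0,0,0,0,0.4]
    - [0,0,-0.003,0,0,0,0.4]
    - [0,0,-0.003,0,0,0,0.4]
    - [0,0,-0.003,0,0,0,0.4]
    - [0,0,0,0,0,0,0.4]

```text
time: 8.6
tool_pos: [548.4, -177.7, 73.0]
orientation: [-2.228, -2.214, 0.0]
force: [0.1, 0.1, -1.4]
width: 48.7
finger_force: 40.0
```

>>> send_rows:
  commands:
    - [0,0,-0.002,0,0,0,0.4]
    - [0,0,-0.002,0,0,0,0.4]

```text
time: 8.77
tool_pos: [548.7, -177.8, 69.3]
orientation: [2.228, 2.214, 0.0]
force: [-0.1, 0.8, -0.9]
width: 48.6
finger_force: 40.0
```

```bash
python3 - <<'E'
from fit import *
c=camera("wrist");D=camera("side");s=read_state(); print(s["tool_pos"].round(1),s["force"].round(1),s["ft_torque"].round(2))
im=np.hstack([cv2.resize(bgr(c)[150:400,200:450],(400,400)),cv2.resize(bgr(D)[130:230,300:400],(400,400),interpolation=cv2.INTER_CUBIC)])
cv2.imwrite('pics/w6.png',im)
E
```

```text
[ 548.4 -177.7   69. ] [-0.9 -0.1 -1.6] [-0.03 -0.1  -0.01]
```

View pics/w6.png

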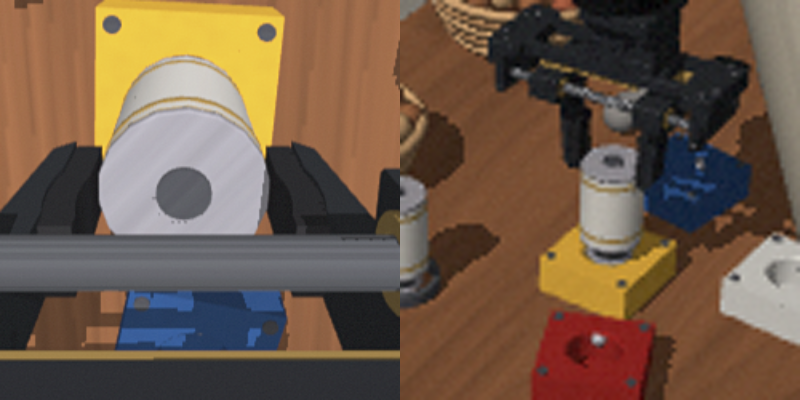

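>>> send_rows:
  commands:
    - [0,0,-0.001,0,0,0,0.4]
    - [0,0,-0.001,0,0,0,0.4]
    - [0,0,-0.001,0,0,0,0.4]
    - [0,0,-0.001,0,0,0,0.4]

```text
time: 9.2
tool_pos: [549.1, -178.5, 67.0]
orientation: [2.226, 2.212, -0.0]
force: [-4.2, 0.0, 15.7]
width: 49.0
finger_force: 40.0
```

>>> send_rows:
  commands:
    - [0,0,-0.001,0,0,0,0.4]
    - [0,0,-0.001,0,0,0,0.4]

```text
time: 9.37
tool_pos: [549.4, -178.5, 65.4]
orientation: [2.226, 2.211, 0.001]
force: [-1.0, 0.1, 11.5]
width: 49.0
finger_force: 40.0
```

>>> send_rows:
  commands:
    - [0,0,-0.001,0,0,0,0.4]
    - [0,0,-0.001,0,0,0,0.4]

```text
time: 9.53
tool_pos: [549.7, -178.4, 62.9]
orientation: [2.226, 2.211, 0.002]
force: [0.2, -0.2, 6.2]
width: 49.2
finger_force: 40.0
```

>>> send_rows:
  commands:
    - [0,0,-0.001,0,0,0,0.4]
    - [0,0,-0.001,0,0,0,0.4]
    - [0,0,-0.001,0,0,0,0.4]
    - [0,0,-0.001,0,0,0,0.4]

```text
time: 9.87
tool_pos: [548.7, -177.7, 57.2]
orientation: [2.228, 2.214, 0.0]
force: [1.7, 0.5, -2.7]
width: 48.8
finger_force: 40.0
```

>>> send_rows:
  commands:
    - [0,0,-0.001,0,0,0,0.4]
    - [0,0,-0.001,0,0,0,0.4]

```text
time: 10.03
tool_pos: [548.1, -177.5, 54.7]
orientation: [-2.228, -2.213, 0.001]
force: [0.3, 0.0, -1.6]
width: 48.8
finger_force: 40.0
```

>>> send_rows:
  commands:
    - [0,0,0,0,0,0,0.4]
    - [0,0,0,0,0,0,0.4]

```text
time: 10.2
tool_pos: [548.3, -177.6, 54.9]
orientation: [-2.228, -2.214, 0.001]
force: [0.4, 0.0, -0.5]
width: 49.0
finger_force: 40.0
```

Near home; creep until the shoulder touches.

>>> send_rows:
  commands:
    - [0,0,-0.001,0,0,0,0.4]
    - [0,0,0,0,0,0,0.4]

```text
time: 10.37
tool_pos: [548.5, -177.8, 54.4]
orientation: [2.229, 2.214, -0.0]
force: [-0.5, 0.3, -0.8]
width: 48.5
finger_force: 40.0
```

>>> send_rows:
  commands:
    - [0,0,-0.001,0,0,0,0.4]
    - [0,0,0,0,0,0,0.4]

```text
time: 10.53
tool_pos: [548.6, -177.8, 54.3]
orientation: [2.228, 2.214, -0.0]
force: [-3.2, 0.9, 9.1]
width: 48.7
finger_force: 40.0
```

>>> send_rows:
  commands:
    - [0,0,0,0,0,0,0.4]
    - [0,0,0,0,0,0,1]
    - [0,0,0,0,0,0,1]
    - [0,0,0,0,0,0,1]
    - [0,0,0,0,0,0,1]

```text
time: 10.95
tool_pos: [548.6, -177.7, 53.1]
orientation: [-2.229, -2.214, -0.0]
force: [0.4, 0.0, 0.3]
width: 73.4
finger_force: 0.0
```

>>> send_rows:
  commands:
    - [0,0,0,0,0,0,1]
    - [0,0,0.01,0,0,0,1]
    - [0,0,0.025,0,0,0,1]
    - [0,0,0.035,0,0,0,1]
    - [0,0,0.035,0,0,0,1]

```text
time: 11.37
tool_pos: [548.1, -177.5, 159.8]
orientation: [-2.228, -2.213, 0.001]
force: [0.2, -0.2, 0.5]
width: 88.3
finger_force: 0.0
```

```bash
python3 - <<'E'
from fit import *
c=camera("wrist");D=camera("side");s=read_state(); print(s["tool_pos"].round(1),s["force"].round(1),s["width"])
im=np.hstack([cv2.resize(bgr(c)[150:400,200:450],(400,400)),cv2.resize(bgr(D)[130:230,300:400],(400,400),interpolation=cv2.INTER_CUBIC)])
cv2.imwrite('pics/w7.png',im)
E
```

```text
[ 550.8 -178.8  164.5] [ 0.3 -1.4 -0.5] 87.94719357274005
```

View pics/w7.png

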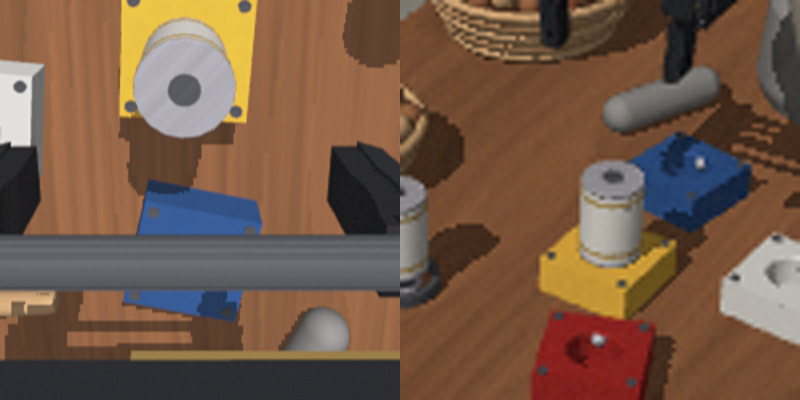

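>>> send_rows:
  commands:
    - [-0.001,0.015,0.005,0,0,3.6,1]
    - [-0.002,0.028,0.005,0,0,3.6,1]
    - [-0.002,0.03,0.005,0,0,3.6,1]
    - [-0.002,0.03,0.005,0,0,3.6,1]
    - [-0.002,0.03,0.005,0,0,3.6,1]

```text
time: 11.88
tool_pos: [539.0, -43.5, 183.3]
orientation: [-1.851, -2.538, 0.0]
force: [0.5, 0.1, 0.1]
width: 88.3
finger_force: 0.0
```

>>> send_rows:
  commands:
    - [-0.002,0.03,0.005,0,0,3.6,1]
    - [-0.002,0.03,0.005,0,0,3.6,1]
    - [-0.002,0.03,0.005,0,0,3.6,1]
    - [-0.002,0.03,0.005,0,0,3.6,1]
    - [-0.002,0.03,0.005,0,0,3.6,1]

```text
time: 12.3
tool_pos: [529.0, 106.7, 208.4]
orientation: [-1.431, -2.796, 0.0]
force: [0.4, -0.7, 0.1]
width: 88.2
finger_force: 0.0
```

>>> send_rows:
  commands:
    - [-0.002,0.03,0.005,0,0,3.6,1]
    - [-0.002,0.03,0.005,0,0,3.6,1]
    - [-0.002,0.03,0.005,0,0,3.6,1]
    - [0,0.02,0.005,0,0,3.6,1]
    - [0,0,0,0,0,0,1]

```text
time: 12.72
tool_pos: [523.1, 218.5, 228.9]
orientation: [1.064, 2.955, 0.002]
force: [-0.1, -0.1, 0.2]
width: 88.6
finger_force: 0.0
```

>>> send_rows:
  commands:
    - [0,0,0,0,0,0,1]
    - [0,0,0,0,0,0,1]

```text
time: 12.88
tool_pos: [523.4, 214.5, 227.8]
orientation: [-1.076, -2.951, 0.001]
force: [0.2, 0.5, -0.7]
width: 88.3
finger_force: 0.0
```

```bash
python3 - <<'E'
from fit import *
c=camera("wrist");s=read_state(); print(s["tool_pos"].round(1),s["orientation"].round(3),s["joint_positions"].round(2))
print(proj(c,[[437,295,90],[437,295,0],[524,238,90]]).round())
cv2.imwrite('pics/w8.png',bgr(c))
h=cv2.cvtColor(c["frame"],cv2.COLOR_RGB2HSV);v=((h[...,1]<60)&(h[...,2]>110)).astype(np.uint8)
m=near(c,v,(437,295),60,60); print(m.sum(),cv2.boundingRect(m))
print(*fit([(c,m)],lambda p:np.vstack([cyl(p),cyl(p,19,0,6)]),[437,295],[6,6]))
E
```

```text
[523.5 214.2 227.9] [-1.077e+00 -2.951e+00  1.000e-03] [ 0.18  0.39  1.2  -0.    1.55 -0.69]
[[321.  54.]
 [320.  67.]
 [333. 167.]]
2679 (295, 23, 55, 64)
[437.16002345 295.84716928] 0.9413211524947295
```

View pics/w8.png

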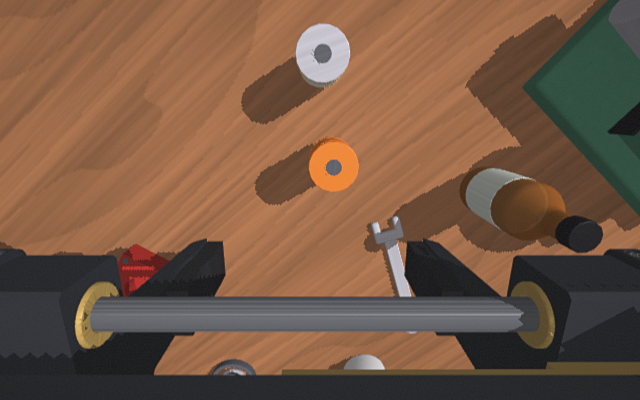

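>>> send_rows:
  commands:
    - [-0.0175,0.0163,-0.018,0,0,0,1]
    - [-0.0175,0.0163,-0.018,0,0,0,1]
    - [-0.0175,0.0163,-0.018,0,0,0,1]
    - [-0.0175,0.0163,-0.018,0,0,0,1]
    - [-0.0165,0.0162,-0.018,0,0,0,1]

```text
time: 13.35
tool_pos: [436.3, 296.1, 137.4]
orientation: [-1.078, -2.951, 0.0]
force: [0.1, 1.6, 0.1]
width: 88.1
finger_force: 0.0
```

>>> send_rows:
  commands:
    - [0,0,0,0,0,0,1]
    - [0,0,0,0,0,0,1]

```text
time: 13.52
tool_pos: [436.7, 296.1, 137.8]
orientation: [-1.074, -2.951, 0.002]
force: [0.2, -0.5, 0.3]
width: 88.3
finger_force: 0.0
```

```bash
python3 - <<'E'
from fit import *
c=camera("wrist");s=read_state(); print(s["tool_pos"].round(1))
h=cv2.cvtColor(c["frame"],cv2.COLOR_RGB2HSV);v=((h[...,1]<60)&(h[...,2]>110)).astype(np.uint8); v[290:]=0
m=near(c,v,(437,295),60,60); print(m.sum(),cv2.boundingRect(m))
print(*fit([(c,m)],lambda p:np.vstack([cyl(p),cyl(p,19,0,6)]),[437,295],[6,6]))
E
```

```text
[437.8 295.9 138.6]
3874 (282, 161, 67, 78)
[436.76250774 296.82401076] 0.9182076813655761
```

>>> send_rows:
  commands:
    - [0,0,-0.02,0,0,0,1]
    - [0,0,-0.03,0,0,0,1]
    - [0,0,-0.03,0,0,0,1]
    - [0,0,-0.015,0,0,0,1]
    - [0,0,0,0,0,0,0.4]

```text
time: 13.98
tool_pos: [437.2, 295.0, 41.2]
orientation: [-1.076, -2.948, 0.004]
force: [-0.2, 0.1, 0.0]
width: 83.8
finger_force: 0.0
```

>>> send_rows:
  commands:
    - [0,0,0,0,0,0,0.4]
    - [0,0,0,0,0,0,0.4]
    - [0,0,0,0,0,0,0.4]
    - [0,0,0,0,0,0,0.4]
    - [0,0,0,0,0,0,0.4]

```text
time: 14.4
tool_pos: [437.5, 296.8, 44.1]
orientation: [1.073, 2.951, 0.002]
force: [-0.8, -0.2, 2.6]
width: 50.2
finger_force: 3.7
```

>>> send_rows:
  commands:
    - [0,0,0,0,0,0,0.4]
    - [0,0,0,0,0,0,0.4]
    - [0,0,0,0,0,0,0.4]

```text
time: 14.65
tool_pos: [437.4, 296.7, 44.1]
orientation: [1.073, 2.951, 0.001]
force: [-0.2, -1.4, 6.5]
width: 48.8
finger_force: 40.0
```

>>> send_rows:
  commands:
    - [0,0,0.01,0,0,0,0.4]
    - [0,0,0.022,0,0,0,0.4]
    - [0,0,0.026,0,0,0,0.4]
    - [0,0,0.022,0,0,0,0.4]
    - [0,0,0.02,0,0,0,0.4]

```text
time: 15.07
tool_pos: [436.6, 296.6, 144.7]
orientation: [-1.073, -2.952, 0.0]
force: [1.1, 0.7, -4.9]
width: 48.6
finger_force: 40.0
```

>>> send_rows:
  commands:
    - [0,0,0,0,0,0,0.4]
    - [0,0,0,0,0,0,0.4]
    - [0,0,0,0,0,0,0.4]
    - [0,0,0,0,0,0,0.4]

```text
time: 15.4
tool_pos: [436.2, 296.4, 141.6]
orientation: [-1.073, -2.95, 0.003]
force: [-0.2, -0.5, -4.3]
width: 48.6
finger_force: 40.0
```

```bash
python3 - <<'E'
from fit import *
F=[]
for i in range(8): camera("wrist"); F.append(read_state()["force"])
print(np.mean(F,0),np.std(F,0),read_state()["tool_pos"])
E
```

```text
[-0.15961479 -0.01375671 -5.07751792] [0.57882397 0.39196714 0.31369787] [437.00584176 296.64058429 143.05961096]
```

>>> send_rows:
  commands:
    - [0.002,-0.012,0.002,0,0,-3.8,0.4]
    - [0.004,-0.024,0,0,0,-3.8,0.4]
    - [0.005,-0.03,0,0,0,-3.8,0.4]
    - [0.005,-0.03,0,0,0,-3.8,0.4]
    - [0.005,-0.03,0,0,0,-3.8,0.4]

```text
time: 16.22
tool_pos: [458.1, 169.5, 145.3]
orientation: [1.55, 2.732, 0.0]
force: [1.9, -0.2, -4.3]
width: 48.9
finger_force: 40.0
```

>>> send_rows:
  commands:
    - [0.005,-0.03,0,0,0,-3.8,0.4]
    - [0.005,-0.03,0,0,0,-3.8,0.4]
    - [0.005,-0.03,0,0,0,-3.8,0.4]
    - [0.005,-0.03,0,0,0,-3.8,0.4]
    - [0.005,-0.03,0,0,0,-3.8,0.4]

```text
time: 16.63
tool_pos: [483.1, 19.2, 145.4]
orientation: [1.98, 2.438, 0.0]
force: [0.2, 0.5, -4.6]
width: 48.7
finger_force: 40.0
```

>>> send_rows:
  commands:
    - [0.005,-0.03,0,0,0,-3.8,0.4]
    - [0.005,-0.03,0,0,0,-3.8,0.4]
    - [0.004,-0.016,0,0,0,-3.8,0.4]
    - [0.001,-0.006,0,0,0,0,0.4]
    - [0,0,0,0,0,0,0.4]

```text
time: 17.05
tool_pos: [498.2, -62.3, 145.1]
orientation: [-2.209, -2.234, 0.0]
force: [0.4, 1.0, -5.2]
width: 48.7
finger_force: 40.0
```

>>> send_rows:
  commands:
    - [0,0,0,0,0,0,0.4]
    - [0,0,0,0,0,0,0.4]
    - [0,0,0,0,0,0,0.4]
    - [0,0,0,0,0,0,0.4]

```text
time: 17.38
tool_pos: [497.9, -60.4, 145.3]
orientation: [-2.207, -2.236, -0.0]
force: [0.9, -0.0, -4.5]
width: 48.9
finger_force: 40.0
```

```bash
python3 - <<'E'
from fit import *
c=camera("wrist");D=camera("side");s=read_state(); print(s["tool_pos"].round(1),s["orientation"].round(3),s["force"].round(1))
# dark hole disc in the roller's top
g=cv2.cvtColor(c["frame"],cv2.COLOR_RGB2HSV); m=((g[...,2]<150)&(g[...,1]<90)).astype(np.uint8); m[:230]=0;m[292:]=0;m[:,:280]=0;m[:,350:]=0
n,l,st,ct=cv2.connectedComponentsWithStats(m); print(st[1:6],ct[1:6].round(1))
for i in range(1,n):
    if 300<st[i,4]<1800: print('top',ray(c,*ct[i],s["tool_pos"][2]+46).round(1))
cv2.imwrite('pics/w9.png',np.hstack([cv2.resize(bgr(c)[150:400,200:450],(400,400)),cv2.resize(bgr(D)[130:280,280:430],(400,400),interpolation=cv2.INTER_CUBIC)]))
for v,n in ((D,'D'),(c,'W')):
    h=cv2.cvtColor(v["frame"],cv2.COLOR_RGB2HSV);k=(((h[...,0]<5)|(h[...,0]>172))&(h[...,1]>150)).astype(np.uint8)
    m=near(v,k,(498,-62),16,65); print(n,m.sum(),*fit([(v,m)],block,[498,-62,0],[6,6,.1]))
E
```

```text
[498.  -60.7 145.3] [2.208 2.235 0.   ] [ 0.3  0.5 -4.5]
[[298 250  35  32 899]
 [317 283   1   1   1]] [[314.6 265.5]
 [317.  283. ]]
top [498.2 -60.2 191.3]
D 680 [ 4.97466679e+02 -6.13500941e+01  3.71806990e-01] 0.912751677852349
W 4271 [ 4.98274859e+02 -6.28361885e+01  3.28159666e-01] 0.5645736946463978
```

View pics/w9.png

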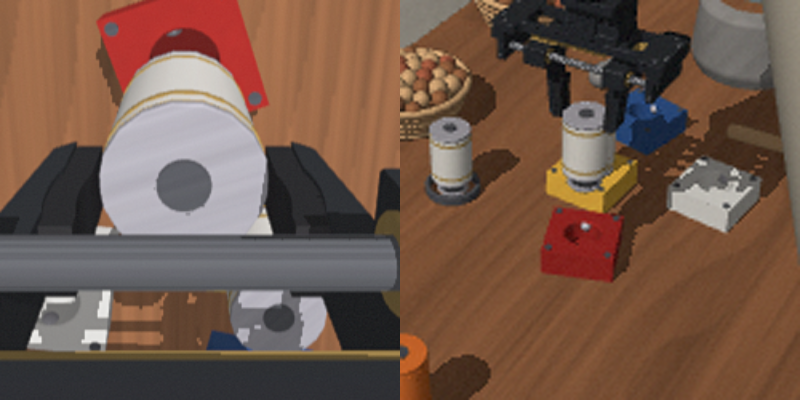

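>>> send_rows:
  commands:
    - [0,-0.0017,-0.01,0,0,0,0.4]
    - [0,0,-0.02,0,0,0,0.4]
    - [0,0,-0.02,0,0,0,0.4]
    - [0,0,-0.012,0,0,0,0.4]
    - [0,0,-0.003,0,0,0,0.4]

```text
time: 17.9
tool_pos: [497.0, -62.5, 78.4]
orientation: [-2.206, -2.232, 0.002]
force: [-1.1, -0.2, -4.5]
width: 48.5
finger_force: 40.0
```

>>> send_rows:
  commands:
    - [0,0,0,0,0,0,0.4]
    - [0,0,-0.003,0,0,0,0.4]
    - [0,0,-0.003,0,0,0,0.4]
    - [0,0,-0.002,0,0,0,0.4]

```text
time: 18.23
tool_pos: [498.4, -63.1, 72.6]
orientation: [2.208, 2.233, 0.001]
force: [-1.3, 0.1, -4.2]
width: 48.4
finger_force: 40.0
```

>>> send_rows:
  commands:
    - [0,0,-0.001,0,0,0,0.4]
    - [0,0,-0.001,0,0,0,0.4]

```text
time: 18.4
tool_pos: [498.2, -63.1, 70.4]
orientation: [2.209, 2.233, 0.0]
force: [0.3, -0.3, -4.7]
width: 48.7
finger_force: 40.0
```

>>> send_rows:
  commands:
    - [0,0,-0.001,0,0,0,0.4]
    - [0,0,-0.001,0,0,0,0.4]
    - [0,0,-0.001,0,0,0,0.4]

```text
time: 18.65
tool_pos: [498.7, -63.4, 68.3]
orientation: [2.208, 2.232, 0.001]
force: [-1.9, -0.2, 9.3]
width: 48.8
finger_force: 40.0
```

>>> send_rows:
  commands:
    - [0,0,-0.001,0,0,0,0.4]
    - [0,0,-0.001,0,0,0,0.4]

```text
time: 18.82
tool_pos: [499.0, -63.4, 66.6]
orientation: [2.207, 2.232, 0.002]
force: [-1.4, 0.1, 6.6]
width: 48.8
finger_force: 40.0
```

>>> send_rows:
  commands:
    - [0,0,-0.001,0,0,0,0.4]
    - [0,0,-0.001,0,0,0,0.4]

```text
time: 18.98
tool_pos: [499.0, -63.4, 64.2]
orientation: [2.207, 2.232, 0.002]
force: [-0.1, 0.7, 2.1]
width: 48.8
finger_force: 40.0
```

>>> send_rows:
  commands:
    - [0,0,-0.001,0,0,0,0.4]
    - [0,0,-0.001,0,0,0,0.4]

```text
time: 19.15
tool_pos: [498.6, -63.1, 61.4]
orientation: [2.208, 2.233, 0.001]
force: [1.6, -0.1, -1.6]
width: 48.5
finger_force: 40.0
```

Past the catch; on to the shoulder (expected at about 56).

>>> send_rows:
  commands:
    - [0,0,-0.001,0,0,0,0.4]
    - [0,0,-0.001,0,0,0,0.4]
    - [0,0,-0.001,0,0,0,0.4]
    - [0,0,0,0,0,0,0.4]

```text
time: 19.48
tool_pos: [497.4, -62.8, 57.5]
orientation: [-2.208, -2.232, 0.001]
force: [-0.1, -0.2, -5.2]
width: 48.8
finger_force: 40.0
```

>>> send_rows:
  commands:
    - [0,0,-0.001,0,0,0,0.4]
    - [0,0,0,0,0,0,0.4]

```text
time: 19.65
tool_pos: [497.7, -62.9, 56.9]
orientation: [-2.209, -2.233, 0.001]
force: [0.1, 0.4, -5.3]
width: 48.4
finger_force: 40.0
```

>>> send_rows:
  commands:
    - [0,0,-0.001,0,0,0,0.4]
    - [0,0,0,0,0,0,0.4]

```text
time: 19.82
tool_pos: [498.0, -63.1, 56.3]
orientation: [-2.209, -2.234, 0.0]
force: [-0.6, 0.2, -3.7]
width: 48.8
finger_force: 40.0
```

>>> send_rows:
  commands:
    - [0,0,-0.0005,0,0,0,0.4]
    - [0,0,0,0,0,0,0.4]

```text
time: 19.98
tool_pos: [498.0, -63.1, 56.2]
orientation: [2.209, 2.233, -0.0]
force: [-3.4, -0.0, 2.8]
width: 48.9
finger_force: 40.0
```

>>> send_rows:
  commands:
    - [0,0,-0.0005,0,0,0,0.4]
    - [0,0,0,0,0,0,0.4]

```text
time: 20.15
tool_pos: [498.0, -63.1, 56.1]
orientation: [2.209, 2.233, -0.0]
force: [-4.7, 0.9, 9.1]
width: 48.8
finger_force: 40.0
```

Shoulder is seated. Release and retreat.

>>> send_rows:
  commands:
    - [0,0,0,0,0,0,1]
    - [0,0,0,0,0,0,1]
    - [0,0,0,0,0,0,1]
    - [0,0,0,0,0,0,1]
    - [0,0,0,0,0,0,1]

```text
time: 20.57
tool_pos: [498.2, -63.1, 55.2]
orientation: [2.209, 2.233, 0.0]
force: [-0.1, 0.6, 0.1]
width: 80.3
finger_force: 0.0
```

>>> send_rows:
  commands:
    - [0,0,0,0,0,0,1]
    - [0,0,0.01,0,0,0,1]
    - [0,0,0.03,0,0,0,1]
    - [0,0,0.04,0,0,0,1]
    - [0,0,0.04,0,0,0,1]

```text
time: 20.98
tool_pos: [497.5, -62.8, 176.3]
orientation: [-2.208, -2.232, 0.001]
force: [1.7, 0.8, 0.6]
width: 88.0
finger_force: 0.0
```

>>> send_rows:
  commands:
    - [0,0,0.02,0,0,0,1]
    - [0,-0.02,0,0,0,0,1]
    - [0,-0.02,0,0,0,0,1]
    - [0,0,0,0,0,0,1]
    - [0,0,0,0,0,0,1]

```text
time: 21.4
tool_pos: [497.9, -103.4, 195.0]
orientation: [-2.211, -2.232, 0.0]
force: [-1.3, 0.2, 0.3]
width: 88.1
finger_force: 0.0
```

```bash
python3 - <<'E'
from fit import *
c=camera("wrist");D=camera("side");s=read_state(); print(s["tool_pos"].round(1),s["force"].round(1),s["width"])
for n,v in (('W',c),('D',D)):
  for k,t in {'red':(498,-62),'yel':(548.6,-178.3)}.items():
    h=cv2.cvtColor(v["frame"],cv2.COLOR_RGB2HSV).astype(int); m=((h[...,1]<70)&(h[...,2]>90)).astype(np.uint8)
    m=near(v,m,t,67,55)
    for dz in (0,5,11): x,q=fit([(v,m)],lambda p:cyl(p,25,32+dz,102+dz),list(t),[6,6]); print(n,k,dz,m.sum(),x.round(1),round(q,3))
E
```

```text
[ 497.9 -102.5  195. ] [-0.4 -0.1 -0.2] 88.11157538985326
W red 0 2770 [497.8 -62.7] 0.947
W red 5 2770 [498.1 -62.7] 0.917
W red 11 2770 [496.9 -62.4] 0.878
W yel 0 3097 [ 548.1 -180.2] 0.934
W yel 5 3097 [ 546.5 -176. ] 0.903
W yel 11 3097 [ 547.2 -175.4] 0.866
D red 0 436 [497.9 -67.6] 0.864
D red 5 436 [494.3 -61.1] 0.861
D red 11 436 [490.6 -54.3] 0.851
D yel 0 373 [ 548.6 -177. ] 0.861
D yel 5 373 [ 545.2 -169.5] 0.856
D yel 11 373 [ 540.6 -161.1] 0.844
```

Both rollers fit best at the flush height and centred in their seats, so I'm handing in.

```bash
python3 -c "
from rig import close_job
print(close_job())"
```

```text
the job is handed in; nothing more can be done
None
```

I sorted both rollers and handed the job in at about 21 s: the hollow one (about 1.4 N) is in the yellow seat and the steel-cored one (about 5.1 N) is in the red, both past the catch, let go and looking flush in the last pictures; the hand-in gave no verdict.

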